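# Zero a bore probe and gauge the brass bush

## Task

Take the bore probe out of its cradle by its black handle, press its tip down on the orange sprung pad of the zero setter until the pad is fully depressed, and lift it off again. Then lower the upright rod into the middle of the brass bush of the blue guide block, never touching the block or its bushes with the probe, until the red ring on the rod is level with the top of the bush. Finish while still holding the probe there, still and centred in the bore, and leave the other things on the bench undisturbed.

Things in the scene. Friction and masses are not known exactly. Their poses are not given: they have to be found in the camera images.
- probe: the bore probe, loose, 85 to 170 g, 155 mm tall, standing upright in its cradle at the start: a steel rod 9 mm in diameter and 85 mm long below a black square handle 26 x 26 x 70 mm with a small green display. Origin at the rod's tip; z runs up the rod to the handle; x and y are normal to the handle's sides
- probe_grip (a point): centre of the probe's black handle (handle 26 x 26 mm, reaching 35 mm above and below this point; the rod's tip lies 120 mm below it); same axes as the probe
- probe_mark (a point): centre of the red ring painted round the rod, on the rod's axis 45 mm above its tip
- probe_tip (a point): the lower end of the probe's rod, on its axis
- cradle: the probe's grey cradle, fixed to the bench: 46 x 46 mm post, 95 mm tall on a round foot of 68 mm diameter, with a 13 mm hole down its middle that the rod stands in; the handle's underside rests on its top, the rod reaching 85 mm down into the hole, so the probe must be raised straight up by more than 85 mm. Origin at the middle of its underside
- zero_setter: the zero setter, fixed to the bench: a round aluminium puck, 72 mm in diameter, with an orange sprung pad on top. Origin at the middle of its underside
- zero_top (a point): centre of the top of the orange pad while it is not pressed, 52 mm above the bench; the pad is 32 mm in diameter. This point does not move with the pad
- zero_pad (a joint): how far the orange pad is pressed down, in m: 0 up, 0.007 fully down on its stop. It takes about 2 N to start and 6 N to be fully down, and springs back by itself
- die_block: the blue guide block, fixed to the bench: foot 76 x 130 mm, body 60 mm (its x) by 116 mm (its y), top of the body 74 mm above the bench, with two upright bores 24 mm in diameter, 60 mm apart along its y, each topped by a bush 38 mm in outer diameter and 14 mm tall: brass at +y, dark steel at -y. Origin at the middle of its underside
- brass_mouth (a point): centre of the top opening of the brass bush, level with its rim, 88 mm above the bench; opening 24 mm in diameter, the bore runs straight down 80 mm; z is up
- steel_mouth (a point): centre of the top opening of the dark steel bush (not to be used), likewise 88 mm above the bench
- last: loose bystander: pale shoe last, 223 x 62 x 116 mm, origin at the middle of its underside
- polish_tin: loose bystander: red round polish tin, 80 mm in diameter, 23 mm tall, origin at the middle of its underside
- spool: loose bystander: spool of tan thread, 42 mm in diameter, 48 mm tall, origin at the middle of its underside
- block: loose bystander: brown sanding block, 37 x 74 x 27 mm, origin at the middle of its underside
- wax: loose bystander: dark lump of cobbler's wax, 36 x 47 x 25 mm, origin at the middle of its underside
Things that resemble listed ones, but are neither listed nor needed, are in the scene too. Leave any pink or purple look-alike of the probe alone.

How it is judged:
By the outcome, as a careful person would: the job done as asked, in the order asked, and still so for the second after the job is handed in, while the arm keeps its last pose, push and grip.
It also fails if it takes over 53 s, if anything falls off the work surface, if the arm or the gripper's body presses on something with over 40 N, if the wrist force passes 120 N, or if a joint passes its speed limit or range.

## Robot

A 6-joint arm with a two-finger parallel gripper is mounted at the origin on a cart in front of the work surface, level with it; the furniture and walls round the work are solid. World frame = base frame: x ahead of the robot, y to its left, z up, the work surface at z = 0. Lengths are in m, angles in rad, forces in N, time in s.
With the tool pointing down it reaches from about 0.375 to 0.9 m from the base axis. Payload 3.1 kg.
Tool frame: the origin (TCP) lies on the centre line of the jaws, within the pads' length; the fingertips stand 8 mm ahead of it and the grasp point (between the pads) lies 11 mm behind it; z points along the fingers, y is the line along which they close (so a half turn about z gives the same grasp; the last joint's range is limited). The gripper opens to 85 mm and grips with 20 to 120 N. Pads are 22 mm wide; open, the fingers measure 114 mm over their backs; the gripper's body (76 mm by 85 mm) begins 54 mm behind the grasp point. The pads swing forward as they close: fully open they stand 13 mm farther back than shut.
Start: joints at [1.01, 0.527, 1.433, -0, 1.181, -0.178], TCP at [0.233, 0.58, 0.239] pointing down, gripper open.
Joint ranges: [-3.08, 3.08], [-0.75, 2.2], [0.22, 2.44], [-1.43, 4.57], [0, 2.65], [-2.85, 2.85]. Speed limits (rad/s): [2.79, 2.79, 3.14, 3.14, 3.14, 3.14].

## Interface

Orientations are given as [roll, pitch, yaw] about the fixed x, y, z axes, in that order (R = Rz(yaw) Ry(pitch) Rx(roll)).
In Python, from workcell import * gives the robot as it stands.
- The arm moves only by the tool jog_arm, never from a script. Its argument "deltas" is text: rows parted by semicolons, each of 4 numbers parted by spaces: the shift along the tool's x, y, z normalised to -1 to 1, where 1 is 0.025 m, then the turn about the tool's z normalised to -1 to 1, where 1 is 8 degrees. A call has 1 to 5 rows; each row shifts and turns the commanded pose from where the row before left it, along the tool's axes as they then stand; what a row does not reach is not made up. A row lasts 1/10 s, in which the tool goes at most 50 mm and 8.59 degrees, less where a joint would pass 70% of its speed; a pose out of reach is approached as far as the arm can. A call with a number of a shift or a turn outside -1 to 1 is refused whole. A call with a gripper value outside its range is refused whole. "jaw" is the opening, from 0 (shut) to 1 (fully open), set as the call begins (left out, the last holds). The fingers move at their own pace and stop on an object; the grip force is fixed at half the most. Time passes only in rows, so rows that do not move let the fingers close. It gives the time, the measured TCP pose, the force, the opening and the grip force at its end, in the units of the state.
- get_obs(): the state, without advancing time (a new reading comes with each control period).
- get_image(name): name is "scene" or "side" or "wrist"; returns a dict with "img" (384x512x3 uint8, red, green, blue), "intrinsics" (3x3 intrinsics, pixels), "extrinsics" (4x4, takes a point from camera to world coordinates). Camera axes: x right, y down, z forward; pixel columns grow to the right and rows downward; lengths in m; the calibration is good to about 2 mm. A picture is of the moment at which its call begins. There is no depth.
- job_done(): hands the job in; it is judged then, once.
The state is a dict: "time_s": time; "qpos": joint angles; "joint_velocities": joint speeds; "effort": joint torques, N m; "ee_pos": TCP position; "tcp_rot": TCP orientation; "force": force on the tool from outside, world axes, zero at the start; "wrist_torque": the same for the moment, N m; "width": opening from 0.0 (shut) to 1.0 (fully open); "finger_force": force on a finger pad.
Only numpy, scipy, OpenCV 4.12 (cv2) and the standard library are available. Lean on these libraries where they do the work, as an engineer would, in place of code of your own. Each camera call takes 0.05 s, during which the arm holds its last target. There are 200 camera calls.

## Working session

There is one attempt and no reset: what is moved stays moved. The work goes in short steps, Python scripts to look and compute and a tool call to move; the robot and the scene stay as the last step left them, time stands still between calls to the robot, and variables do not carry over. Pictures are saved under pics/ and viewed, at most 10 in all, crops included, and the job is handed in when it is done.

Besides the shell and the picture viewer there is one more tool, called after "Request:" as name(argument=value, ...), one argument or row to a line, values as JSON. jog_arm: Moves the arm, as the interface text tells. Scaled input: -1 to 1 covers 0.025 m each way for a shift and 8 degrees each way for a turn. Its arguments: {"type":"object","properties":{"deltas":{"type":"string"},"jaw":{"type":"number"}},"required":["deltas"]}

```bash
mkdir -p pics; ls
cat > h.py <<'E'
from workcell import *
import numpy as np, cv2
def grab(n,f):
    d=get_image(n); np.savez('pics/'+f+'.npz',**d); cv2.imwrite('pics/'+f+'.png',cv2.cvtColor(d['img'],cv2.COLOR_RGB2BGR)); return d
def load(f): return np.load('pics/'+f+'.npz')
def ray(d,u,v):
    E=np.array(d['extrinsics']);r=E[:3,:3]@np.linalg.solve(d['intrinsics'],[u,v,1.]);return E[:3,3],r/np.linalg.norm(r)
def atz(d,u,v,z):
    o,r=ray(d,u,v);return o+r*(z-o[2])/r[2]
def tri(*obs):
    A=np.zeros((3,3));b=np.zeros(3)
    for d,u,v in obs:
        o,r=ray(d,u,v);P=np.eye(3)-np.outer(r,r);A+=P;b+=P@o
    return np.linalg.solve(A,b)
def proj(d,p):
    E=np.array(d['extrinsics']);q=d['intrinsics']@(E[:3,:3].T@(np.array(p)-E[:3,3]));return q[:2]/q[2]
E
python3 - <<'E'
from h import *
a=grab('scene','s1')['img'];b=grab('side','d1')['img'];c=grab('wrist','w1')
for f in('s1','d1'):
    d=load(f);print(d['extrinsics'].round(3).tolist(),d['intrinsics'].round(1).tolist())
    cv2.imwrite('pics/%sL.png'%f,cv2.resize(cv2.imread('pics/%s.png'%f),(800,600),interpolation=cv2.INTER_CUBIC))
print(get_obs())
E
```

```text
pics
[[0.497, -0.608, 0.619, -0.229], [-0.867, -0.361, 0.342, -0.477], [0.016, -0.707, -0.707, 0.929], [0.0, 0.0, 0.0, 1.0]] [[402.8, 0.0, 257.3], [0.0, 402.8, 186.1], [0.0, 0.0, 1.0]]
[[-0.993, -0.059, 0.1, 0.406], [-0.115, 0.391, -0.913, 0.92], [0.014, -0.919, -0.395, 0.541], [0.0, 0.0, 0.0, 1.0]] [[396.7, 0.0, 256.0], [0.0, 396.7, 195.1], [0.0, 0.0, 1.0]]
{'time_s': 0.15, 'qpos': array([ 1.00946150e+00,  5.28253516e-01,  1.43360105e+00,  8.81060909e-06,
        1.18139469e+00, -1.78478320e-01]), 'joint_velocities': array([-0.00107719, -0.00396348, -0.0025934 ,  0.00070777,  0.0013905 ,
        0.00055207]), 'effort': array([ 3.21081270e-04, -4.42746699e+01, -1.78275722e+01, -3.21879461e-04,
        5.60747620e-03, -2.02255228e-05]), 'ee_pos': array([0.23315432, 0.57931317, 0.23856006]), 'tcp_rot': array([-3.13996381e+00, -3.02116765e-04,  2.75873255e+00]), 'force': array([0.3077631 , 0.70548456, 0.76447561]), 'wrist_torque': array([0.02701367, 0.00594017, 0.02675113]), 'finger_force': 0.0, 'width': 0.9970590057346979}
```

View pics/s1L.png

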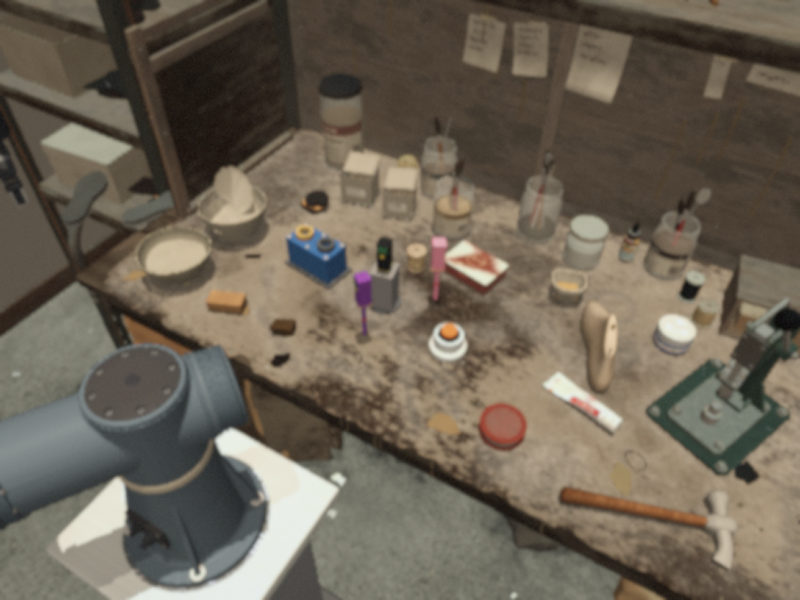

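View pics/d1L.png

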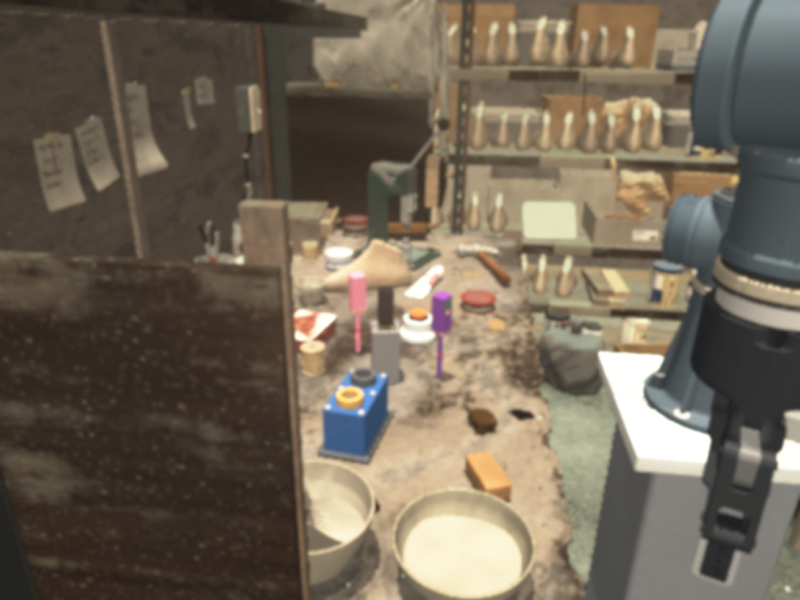

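Scene view (800-px): black-handled probe in the grey cradle at (385,255), a purple look-alike at (363,290), a pink one at (438,255). The blue block's brass bush is at (304,232) and its steel bush at (326,244); the orange pad is at (450,331). The one with the black handle and green display in the grey cradle fits the description. I'll confirm it in a crop.

Run:
```python
import cv2,numpy as np
s=cv2.imread('pics/s1.png')[135:240,180:310];d=cv2.imread('pics/d1.png')[165:300,195:305]
a=cv2.resize(s,None,fx=3.3,fy=3.3,interpolation=cv2.INTER_CUBIC);b=cv2.resize(d,None,fx=3.3,fy=3.3,interpolation=cv2.INTER_CUBIC)
o=np.zeros((446,800,3),np.uint8);o[:a.shape[0],:a.shape[1]]=a;b=b[:446];o[:b.shape[0],430:430+b.shape[1]]=b
cv2.imwrite('pics/c1.png',o)
```

```text
(no output)
```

View pics/c1.png

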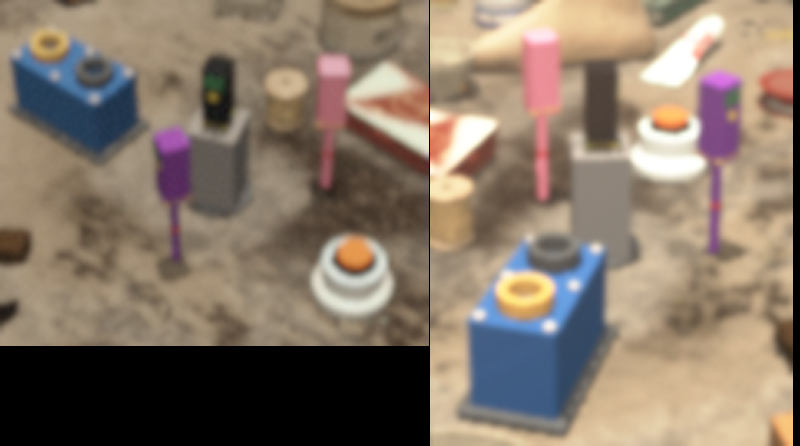

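The crop confirms it: the black handle with the green display stands in the grey cradle (top at 219,61 left and 601,65 right). The purple one stands in front of it and the pink one behind, each on its own rod.

Run:
```python
from h import *
s=load('s1');d=load('d1')
S=lambda x,y:(180+x/3.3,135+y/3.3);D=lambda x,y:(195+(x-430)/3.3,165+y/3.3)
for n,a,b,z in [('top',(219,61),(601,65),.165),('brass',(49,44),(526,293),.088),('steel',(94,69),(553,250),.088),('pad',(354,250),(669,118),.052),('purT',(172,140),(720,83),None),('purB',(176,263),(714,252),0),('pinkT',(334,62),(541,37),None),('pinkB',(326,188),(541,198),0),('cradtop front corner',(245,112),(571,143),.095)]:
    p=tri((s,*S(*a)),(d,*D(*b)));print(n,p.round(3),*( [atz(s,*S(*a),z).round(3),atz(d,*D(*b),z).round(3)] if z is not None else []))
# cradle top corners in scene view: left, front, right ; side view left/right
for c in [(190,118),(224,132),(247,112)]: print('cr',atz(s,*S(*c),.095).round(3))
for c in [(572,142),(628,140),(574,153),(631,152)]: print('crd',atz(d,*D(*c),.095).round(3))
for c in [(207,118),(228,123),]: print('hb',atz(s,*S(*c),.095).round(3))
```

```text
top [ 0.535 -0.014  0.166] [ 0.54  -0.013  0.165] [ 0.533 -0.012  0.165]
brass [0.555 0.193 0.085] [0.554 0.191 0.088] [0.552 0.2   0.088]
steel [0.547 0.134 0.084] [0.546 0.131 0.088] [0.544 0.143 0.088]
pad [ 0.493 -0.178  0.051] [ 0.495 -0.178  0.052] [ 0.491 -0.172  0.052]
purT [ 0.442 -0.024  0.152]
purB [ 0.44  -0.026 -0.001] [ 0.44  -0.026  0.   ] [ 0.44  -0.024  0.   ]
pinkT [ 0.597 -0.097  0.155]
pinkB [ 0.598 -0.1   -0.001] [ 0.596 -0.1    0.   ] [ 0.598 -0.098  0.   ]
cradtop front corner [ 0.561 -0.027  0.091] [ 0.56  -0.028  0.095] [ 0.557 -0.016  0.095]
cr [0.527 0.011 0.095]
cr [ 0.527 -0.025  0.095]
cr [ 0.561 -0.03   0.095]
crd [ 0.557 -0.018  0.095]
crd [ 0.513 -0.028  0.095]
crd [0.552 0.002 0.095]
crd [ 0.508 -0.006  0.095]
hb [ 0.535 -0.002  0.095]
hb [ 0.54  -0.022  0.095]
```

Request:
jog_arm(
  deltas="-0.5 -0.43 0 0;-1 -0.87 0 0;-1 -0.87 0 0;-1 -0.87 0 0;-1 -0.87 0 0",
  jaw=1,
)

```text
time_s: 0.65
ee_pos: [0.3017, 0.4447, 0.2392]
tcp_rot: [-3.141, 0.0, 2.759]
force: [-0.4, -0.2, 0.4]
width: 0.998
finger_force: 0.0
```

Request:
jog_arm(
  deltas="-1 -0.87 0 0;-1 -0.87 0 0;-1 -0.87 0 0;-1 -0.87 0 0;-1 -0.87 0 0",
)

```text
time_s: 1.15
ee_pos: [0.3767, 0.2972, 0.2394]
tcp_rot: [-3.141, 0.0, 2.759]
force: [1.1, -0.2, -0.5]
width: 0.999
finger_force: 0.0
```

Request:
jog_arm(
  deltas="-1 -0.87 0 0;-1 -0.87 0 0;-1 -0.87 0 0;-1 -0.87 0 0;-0.5 -0.43 0 0",
)

```text
time_s: 1.65
ee_pos: [0.4451, 0.1637, 0.2394]
tcp_rot: [-3.141, 0.001, 2.756]
force: [-0.3, 0.9, 0.4]
width: 1.002
finger_force: 0.0
```

Run:
```python
from h import *
o=get_obs();print(o['time_s'],o['ee_pos'],o['tcp_rot'],o['qpos'])
d=grab('wrist','w2');print(d['extrinsics'].round(3).tolist(),d['intrinsics'].round(1).tolist())
for p in [(.537,-.013,.165),(.555,.193,.088),(.493,-.177,.052)]:print(proj(d,p))
cv2.imwrite('pics/w2L.png',cv2.resize(cv2.imread('pics/w2.png'),(800,600),interpolation=cv2.INTER_CUBIC))
```

```text
1.65 [0.44512035 0.16373968 0.23938701] [-3.14083703e+00  8.20765950e-04  2.75629455e+00] [ 1.16924476e-01  3.25644970e-01  1.79954029e+00 -1.24396414e-03
  1.01605207e+00 -1.06791840e+00]
[[0.377, 0.893, 0.245, 0.382], [0.926, -0.363, -0.1, 0.189], [-0.0, 0.265, -0.964, 0.374], [0.0, 0.0, 0.0, 1.0]] [[322.9, 0.0, 255.7], [0.0, 322.9, 191.0], [0.0, 0.0, 1.0]]
[ 95.54241984 385.05041733]
[325.67429035 269.23075716]
[ -0.744574   317.25124667]
```

View pics/w2L.png

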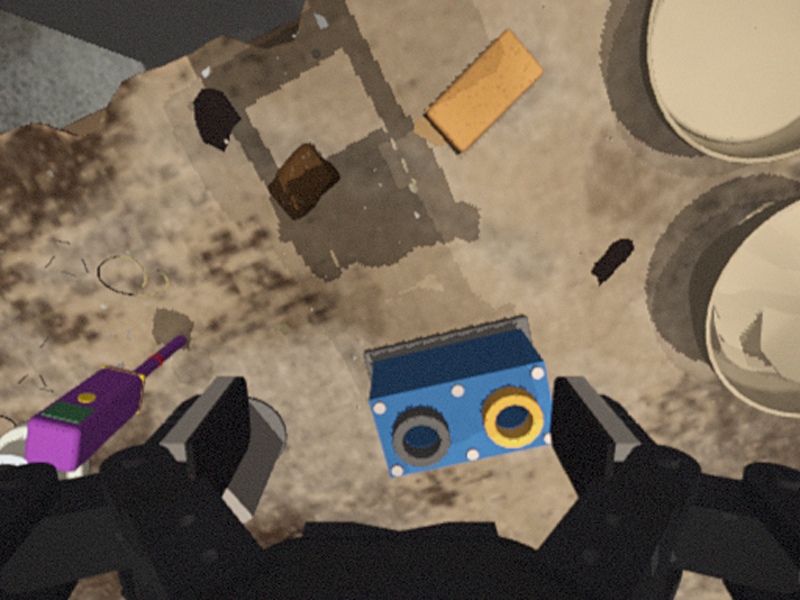

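The wrist view shows the brass bush at (513,417), the steel bush at (420,436) and the purple look-alike at lower left. The cradle is hidden behind the left finger. I'll move closer to it.

Request:
jog_arm(
  deltas="-1 -0.57 0 0;-1 -0.57 0 0;-1 -0.57 0 0;-1 -0.57 0 0;-1 -0.57 0 0",
)

```text
time_s: 2.2
ee_pos: [0.5334, 0.053, 0.2392]
tcp_rot: [-3.141, -0.001, 2.759]
force: [0.6, 0.6, -0.1]
width: 1.002
finger_force: 0.0
```

Request:
jog_arm(
  deltas="-1 -0.57 0 0;-1 -0.57 0 0;-0.3 -0.2 0 0;0 0 0 0",
)

```text
time_s: 2.6
ee_pos: [0.5744, 0.0006, 0.239]
tcp_rot: [-3.142, -0.001, 2.757]
force: [-0.0, 0.5, 1.1]
width: 1.001
finger_force: 0.0
```

Run:
```python
from h import *
o=get_obs();print(o['time_s'],o['ee_pos'],o['tcp_rot'])
d=grab('wrist','w3')
print(proj(d,(.537,-.013,.165))*1.5625)
cv2.imwrite('pics/w3L.png',cv2.resize(cv2.imread('pics/w3.png'),(800,600),interpolation=cv2.INTER_CUBIC))
# bushes in w2
w=load('w2');im=cv2.cvtColor(w['img'],cv2.COLOR_RGB2HSV)
m=cv2.inRange(im,(15,140,90),(35,255,255));m[:, :290]=0;m[:240]=0;m[300:]=0;m[:,355:]=0
c=max(cv2.findContours(m,cv2.RETR_EXTERNAL,cv2.CHAIN_APPROX_NONE)[0],key=cv2.contourArea)
e=cv2.fitEllipse(c);print(e,cv2.contourArea(c),atz(w,*e[0],.088))
# predicted outline
from scipy.optimize import least_squares
```

```text
2.6 [0.57438341 0.00060744 0.2390469 ] [-3.14155316e+00 -7.60138754e-04  2.75690180e+00]
[336.56641783 254.43310706]
((327.41326904296875, 266.5906677246094), (35.945518493652344, 37.657073974609375), 137.6695556640625) 1060.0 [0.55291277 0.19551217 0.088     ]
```

View pics/w3L.png

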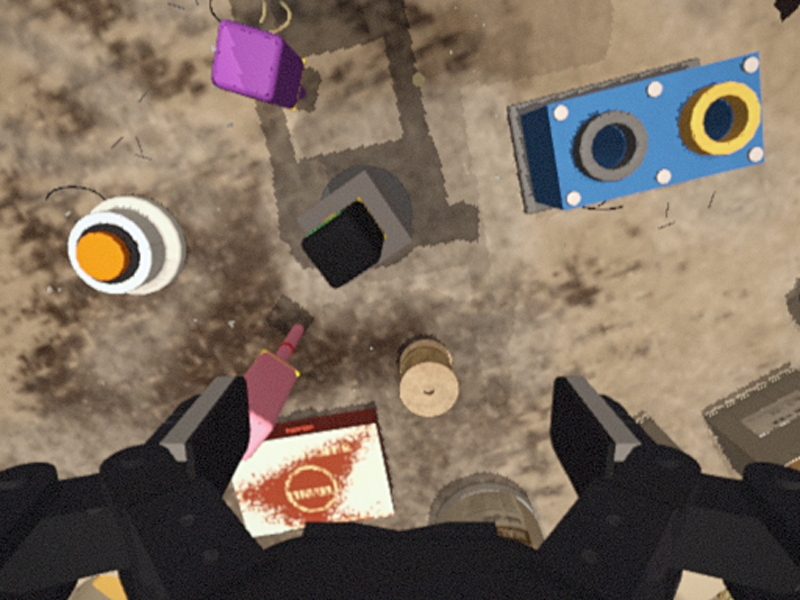

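Wrist view: the black handle top is at about (345,243) on the turned grey cradle, with the pad at (103,257), steel bush at (612,145), brass bush at (720,118) and pink probe at (270,390). I'll work out the handle's centre and yaw, the bush and the pad.

Run:
```python
from h import *
d=load('w3');k=1.5625
print('cam',d['extrinsics'][:3,3])
for n,u,v,z in [('crT',363,170,.095),('crL',300,215,.095),('crR',412,243,.095),('hL',303,240,.165),('hB',338,287,.165),('hR',385,243,.165),('hT',358,203,.165)]:
    print(n,atz(d,u/k,v/k,z).round(4))
hsv=cv2.cvtColor(d['img'],cv2.COLOR_RGB2HSV)
def big(m,x0,x1,y0,y1):
    q=np.zeros_like(m);q[y0:y1,x0:x1]=m[y0:y1,x0:x1];return max(cv2.findContours(q,cv2.RETR_EXTERNAL,cv2.CHAIN_APPROX_NONE)[0],key=cv2.contourArea)
b=big(cv2.inRange(hsv,(15,120,70),(38,255,255)),420,500,40,110);e=cv2.fitEllipse(b);print('brass',e,atz(d,*e[0],.088))
o=big(cv2.inRange(hsv,(5,170,150),(18,255,255)),40,100,130,190);e=cv2.fitEllipse(o);print('pad',e,atz(d,*e[0],.052))
h=big(cv2.inRange(hsv,(0,0,0),(180,255,28)),185,255,120,190);r=cv2.minAreaRect(h);bx=cv2.boxPoints(r);print('handle',r);print([atz(d,*p,.165).round(4).tolist() for p in bx])
print(atz(d,*r[0],.165))
```

```text
cam [0.5117806  0.02565008 0.3737529 ]
crT [0.5089 0.0058 0.095 ]
crL [ 0.5179 -0.0356  0.095 ]
crR [0.5553 0.0155 0.095 ]
hL [ 0.5262 -0.0235  0.165 ]
hB [ 0.5501 -0.0181  0.165 ]
hR [0.5402 0.0076 0.165 ]
hT [0.5209 0.0037 0.165 ]
brass ((460.2845458984375, 75.74718475341797), (42.941646575927734, 52.91176986694336), 60.093204498291016) [0.55586174 0.19237409 0.088     ]
pad ((63.763160705566406, 163.59072875976562), (27.215246200561523, 32.34604263305664), 134.80319213867188) [ 0.49381942 -0.17605589  0.052     ]
handle ((221.91998291015625, 156.55999755859375), (38.0, 46.80000305175781), 53.13010025024414)
[[0.5267, -0.0252, 0.165], [0.5194, 0.0044, 0.165], [0.5429, 0.0105, 0.165], [0.551, -0.0198, 0.165]]
[ 0.53481166 -0.00738602  0.165     ]
```

Request:
jog_arm(
  deltas="0 0 0 -1;0 0 0 -1;0 0 0 -1;0 0 0 -1;0 0 0 -0.31",
)

```text
time_s: 3.15
ee_pos: [0.5728, 0.0033, 0.2393]
tcp_rot: [3.14, -0.002, -2.917]
force: [0.4, -0.3, 0.9]
width: 1.002
finger_force: 0.0
```

Request:
jog_arm(
  deltas="0.8 -0.02 0 0;0.78 -0.02 0 0;0 0 0.5 0;0 0 0.5 0;0 0 0 0",
)

```text
time_s: 3.65
ee_pos: [0.5335, -0.0063, 0.2131]
tcp_rot: [3.139, -0.004, -2.921]
force: [-0.5, 0.2, 0.3]
width: 0.998
finger_force: 0.0
```

Run:
```python
from h import *
o=get_obs();print(o['time_s'],o['ee_pos'],o['tcp_rot'],o['qpos'])
d=grab('wrist','w4')
print(proj(d,(.536,-.009,.165))*1.5625,proj(d,o['ee_pos'])*1.5625)
cv2.imwrite('pics/w4L.png',cv2.resize(cv2.imread('pics/w4.png'),(800,600),interpolation=cv2.INTER_CUBIC))
```

```text
3.65 [ 0.53350608 -0.00634604  0.21309756] [ 3.13915353 -0.00436908 -2.92117712] [-2.21653671e-01  4.41474418e-01  1.68671843e+00  3.94141351e-04
  1.01839240e+00 -2.01306786e+00]
[390.73094715 347.24313978] [399.09223283 399.35186722]
```

View pics/w4L.png

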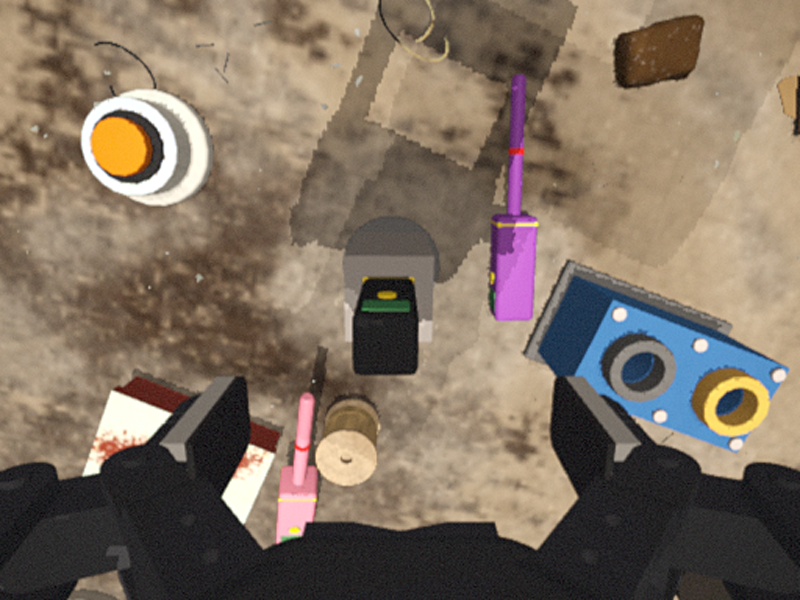

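The handle's top face is at (354–418, 312–373), square to the jaws and nearly centred; the pad is at (121,147) and the brass rim at (731,402).

Run:
```python
from h import *
d=load('w4');k=1.5625
p=np.mean([atz(d,u/k,v/k,.165) for u,v in[(354,373),(418,373),(419,312),(357,312)]],0)
print('handle',p)
y=-2.921;x=np.array([np.cos(y),np.sin(y)]);yy=np.array([np.sin(y),-np.cos(y)])
e=(p-[.5335,-.0063,0])[:2];print('tool dx,dy mm',e@x*1e3,e@yy*1e3)
hsv=cv2.cvtColor(d['img'],cv2.COLOR_RGB2HSV)
m=cv2.inRange(hsv,(5,170,150),(18,255,255));m[:,120:]=0
c=max(cv2.findContours(m,0,1)[0],key=cv2.contourArea);q=cv2.fitEllipse(c);print('pad',q,atz(d,*q[0],.052))
```

```text
handle [ 0.53461917 -0.01077585  0.165     ]
tool dx,dy mm -0.11269838586513829 -4.612271767721776
pad ((75.57302856445312, 93.23983001708984), (33.0260009765625, 38.440738677978516), 144.4561004638672) [ 0.49355503 -0.17646568  0.052     ]
```

Request:
jog_arm(
  deltas="0 -0.18 0.68 0;0 0 1 0;0 0 1 0;0 0 1 0;0 0 0 0",
)

```text
time_s: 4.2
ee_pos: [0.535, -0.0114, 0.1203]
tcp_rot: [3.139, -0.006, -2.922]
force: [-1.1, -0.3, 0.7]
width: 1.002
finger_force: 0.0
```

Request:
jog_arm(
  deltas="0 0 0 0;0 0 0 0;0 0 0 0;0 0 0 0;0 0 0 0",
  jaw=0,
)

```text
time_s: 4.7
ee_pos: [0.5379, -0.0126, 0.1235]
tcp_rot: [-3.141, 0.002, -2.923]
force: [-0.7, 0.6, 5.5]
width: 0.296
finger_force: 59.2
```

Request:
jog_arm(
  deltas="0 0 0 0;0 0 0 0;0 0 0 0",
)

```text
time_s: 5.0
ee_pos: [0.5379, -0.0126, 0.1235]
tcp_rot: [-3.141, 0.002, -2.923]
force: [0.1, 0.7, 6.6]
width: 0.302
finger_force: 59.3
```

Request:
jog_arm(
  deltas="0 0 -0.3 0;0 0 -0.6 0;0 0 -1 0;0 0 -1 0;0 0 -1 0",
)

```text
time_s: 5.5
ee_pos: [0.5368, -0.0125, 0.2207]
tcp_rot: [3.141, -0.001, -2.923]
force: [0.2, -0.1, -0.6]
width: 0.3
finger_force: 58.9
```

Request:
jog_arm(
  deltas="0 0 -0.8 0;0 0 0 0;0 0 0 0",
)

```text
time_s: 5.8
ee_pos: [0.5369, -0.0124, 0.2397]
tcp_rot: [-3.142, -0.0, -2.923]
force: [-1.0, -0.3, -1.5]
width: 0.298
finger_force: 58.9
```

Run:
```python
from h import *
o=get_obs();print(o['time_s'],o['ee_pos'],o['tcp_rot'],o['force'],o['width'])
grab('scene','s5');grab('side','d5');grab('wrist','w5')
s=load('s5');d=load('d5');w=load('w5')
c=[]
for D,f in((s,'s5'),(d,'d5')):
    u,v=proj(D,o['ee_pos']+[0,0,-.03]).astype(int);print(f,u-45,v-75)
    c.append(cv2.resize(cv2.imread(f'pics/{f}.png')[v-75:v+75,u-45:u+45],None,fx=3.0,fy=3.0,interpolation=cv2.INTER_CUBIC))
i=cv2.imread('pics/w5.png')[150:384,156:356];c.append(cv2.resize(i,(250,292)));H=450
c=[np.vstack([x,np.zeros((H-x.shape[0],x.shape[1],3),np.uint8)]) for x in c]
cv2.imwrite('pics/c5.png',np.hstack(c))
```

```text
5.8 [ 0.53685912 -0.01244809  0.23966479] [-3.14158539e+00 -1.06859801e-04 -2.92262837e+00] [-1.03120391 -0.31861916 -1.50411247] 0.2984395078886011
s5 200 67
d5 200 93
```

View pics/c5.png

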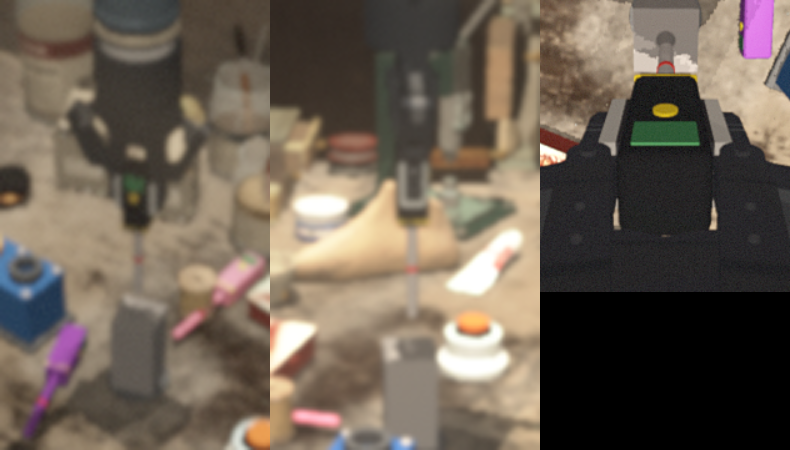

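The probe hangs upright in the jaws with its tip clear of the cradle. The pink and purple look-alikes look slanted in the crop, so I'll compare them numerically with the first images.

Run:
```python
from h import *
for f in('s1','s5','d1','d5'):
    D=load(f);h=cv2.cvtColor(D['img'],cv2.COLOR_RGB2HSV)
    for n,lo,hi in(('pur',(130,100,60),(155,255,255)),('pink',(160,50,120),(178,200,255))):
        m=cv2.inRange(h,lo,hi);m[:, :150]=0;m[:,330:]=0;m[:130]=0
        N,L,st,_=cv2.connectedComponentsWithStats(cv2.morphologyEx(m,cv2.MORPH_CLOSE,np.ones((5,5))))
        i=1+st[1:,4].argmax();print(f,n,st[i], cv2.minAreaRect(np.argwhere(L==i)[:,::-1].astype(np.float32)))
for f in('w3','w4','w5'):
    D=load(f);print(f,proj(D,(.441,-.025,0)),proj(D,(.441,-.025,.155)),proj(D,(.598,-.099,0)),proj(D,(.598,-.099,.155)))
# tip triangulation: crop->pixel
s=load('s5');d=load('d5')
t=tri((s,200+138/3,67+290/3),(d,200+(412-270)/3,93+315/3));print('tip',t)
m=tri((s,200+137/3,67+259/3),(d,200+(412-270)/3,93+268/3));print('ring',m)
```

```text
s1 pur [227 175  10  21 159] ((232.5305938720703, 184.729248046875), (19.956722259521484, 8.921051025390625), 82.40535736083984)
s1 pink [277 152   9  19 137] ((281.0, 161.0), (18.0, 8.0), 90.0)
s5 pur [214 176  14  24 148] ((220.11643981933594, 187.85617065429688), (7.841756820678711, 25.16384506225586), 20.556045532226562)
s5 pink [272 155  14  13  86] ((276.7500305175781, 160.75), (7.77817440032959, 15.55634880065918), 45.0)
d1 pur [278 188  10  24 170] ((282.5, 199.5), (23.0, 9.0), 90.0)
d1 pink [224 176   9  21 157] ((228.0, 186.0), (20.0, 8.0), 90.0)
d5 pur [247 245  48  13 252] ((270.5, 251.0), (47.0, 12.0), 0.0)
d5 pink [258 244  39  15 114] ((277.0, 251.0), (38.0, 14.0), 0.0)
w3 [187.44282415  58.06666851] [136.13752145  24.40336061] [187.52120648 210.52553181] [145.8489918  276.42338454]
w4 [256.91274301  76.14712251] [258.6965526   52.91630847] [162.46035101 204.70219722] [ 98.10812922 274.91581938]
w5 [262.71960779  76.44370471] [268.28629788  56.59790642] [173.80715416 197.09723345] [122.9025261  255.72171747]
tip [ 0.53314426 -0.01417755  0.12860739]
ring [ 0.53239117 -0.01463502  0.171065  ]
```

Run:
```python
import cv2,numpy as np
a=cv2.imread('pics/s5.png')[110:250,170:320];b=cv2.imread('pics/d5.png')[140:290,180:330];w=cv2.imread('pics/w5.png')
z=lambda i,s:cv2.resize(i,s,interpolation=cv2.INTER_CUBIC)
cv2.imwrite('pics/c6.png',np.vstack([np.hstack([z(a,(350,327)),z(b,(350,327))]),np.hstack([z(w,(350,262)),z(cv2.imread('pics/w3.png'),(350,262))])]))
```

```text
(no output)
```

View pics/c6.png

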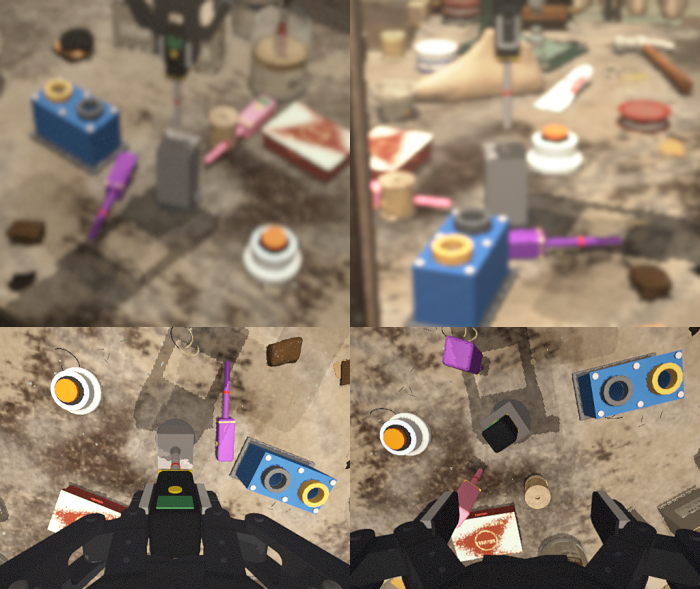

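Both look-alikes now lie flat on the bench: purple beside the block, pink by the box. They were still upright at 2.65 s, and the gripper never came lower than 7 cm above them nearby, so they toppled by themselves. I'll leave them and measure the tip's offset from the TCP.

Run:
```python
from h import *
w=load('w5');e=np.array([.5369,-.0124]);y=-2.9226;R=np.array([[np.cos(y),np.sin(y)],[np.sin(y),-np.cos(y)]])
for n,u,v,z in(('tip',256.3,180,.126),('ring',256.3,203.6,.171)):
    p=atz(w,u,v,z);print(n,p,'tool offs mm',R@(p[:2]-e)*1e3)
i=cv2.cvtColor(w['img'],cv2.COLOR_RGB2HSV)
m=cv2.inRange(i,(0,150,80),(6,255,255));m[:190]=0;m[215:]=0;m[:,240:]&=255;ys,xs=np.nonzero(m[:,235:275]);print(xs.mean()+235,xs.min()+235,xs.max()+235,ys.mean())
for v in(172,176,180,184,188):print(v,w['img'][v,244:270].sum(1).tolist())
print('to pad tool mm',R@(np.array([.4937,-.1763])-e)*1e3)
```

```text
tip [ 0.52711477 -0.01349107  0.126     ] tool offs mm [9.78855946 1.06079508]
ring [ 0.53234457 -0.01248665  0.171     ] tool offs mm [4.46545259 0.9050721 ]
256.4074074074074 251 262 200.85185185185185
172 [387, 390, 393, 385, 390, 397, 388, 381, 397, 388, 376, 395, 393, 397, 391, 392, 389, 384, 388, 385, 398, 390, 392, 393, 387, 390]
176 [395, 388, 388, 392, 390, 405, 372, 337, 326, 292, 273, 285, 289, 279, 258, 271, 302, 332, 375, 385, 394, 382, 390, 394, 386, 396]
180 [395, 385, 394, 390, 373, 298, 247, 263, 264, 279, 275, 268, 272, 283, 283, 258, 286, 268, 257, 256, 344, 388, 396, 385, 392, 395]
184 [481, 481, 474, 430, 374, 295, 262, 258, 272, 276, 300, 310, 329, 318, 320, 296, 273, 249, 248, 291, 355, 385, 390, 394, 376, 390]
188 [481, 475, 416, 426, 406, 375, 385, 360, 332, 348, 348, 357, 359, 357, 344, 349, 343, 336, 363, 387, 387, 383, 389, 391, 384, 384]
to pad tool mm [  77.77493765 -150.60049493]
```

Request:
jog_arm(
  deltas="0.43 -0.86 0 0;0.43 -0.86 0 0;0.43 -0.86 0 0;0.44 -0.87 0 0;0.44 -0.87 0 0",
)

```text
time_s: 6.45
ee_pos: [0.5068, -0.1303, 0.2385]
tcp_rot: [3.14, -0.002, -2.922]
force: [0.0, 0.3, -0.3]
width: 0.293
finger_force: 59.0
```

Request:
jog_arm(
  deltas="0.44 -0.87 0.2 0;0.44 -0.87 0.4 0;0 0 0.8 0;0 0 0.6 0;0 0 0.4 0",
)

```text
time_s: 6.95
ee_pos: [0.4945, -0.1766, 0.1776]
tcp_rot: [3.139, -0.003, -2.923]
force: [-0.5, 0.2, -0.7]
width: 0.294
finger_force: 59.1
```

Request:
jog_arm(
  deltas="0 0 0 0;0 0 0 0",
)

```text
time_s: 7.15
ee_pos: [0.4958, -0.1768, 0.1795]
tcp_rot: [3.141, -0.001, -2.922]
force: [-0.3, -0.2, -1.6]
width: 0.299
finger_force: 59.1
```

Run:
```python
from h import *
o=get_obs();print(o['time_s'],o['ee_pos'],o['tcp_rot'],o['force'])
w=grab('wrist','w7');i=cv2.cvtColor(w['img'],cv2.COLOR_RGB2HSV)
m=cv2.inRange(i,(5,170,120),(18,255,255))
c=max(cv2.findContours(m,0,1)[0],key=cv2.contourArea);print(cv2.boundingRect(c))
m=cv2.inRange(i,(0,150,80),(4,255,255));m[:,:240]=0;m[:,275:]=0;ys,xs=np.nonzero(m);print(xs.mean(),ys.mean())
print(proj(w,(.4937,-.1763,.052)), proj(w,o['ee_pos']-[0,0,.1135]))
```

```text
7.15 [ 0.49578397 -0.17676207  0.17953494] [ 3.14112426e+00 -5.05959434e-04 -2.92224986e+00] [-0.27483174 -0.23387191 -1.64643253]
(41, 0, 97, 51)
256.51612903225805 201.19354838709677
[256.51485123 183.87916842] [255.43695902 190.51080484]
```

Request:
jog_arm(
  deltas="0 0 0.3 0;0 0 0.2 0;0 0 0.1 0;0 0 0.1 0;0 0 0 0",
)

```text
time_s: 7.7
ee_pos: [0.4957, -0.1768, 0.1623]
tcp_rot: [3.141, -0.0, -2.923]
force: [-1.5, 0.4, 2.3]
width: 0.298
finger_force: 59.5
```

Request:
jog_arm(
  deltas="0 0 0.1 0;0 0 0.1 0;0 0 0 0",
)

```text
time_s: 8.0
ee_pos: [0.4958, -0.1769, 0.1582]
tcp_rot: [-3.142, 0.0, -2.923]
force: [-2.1, 2.1, 9.6]
width: 0.297
finger_force: 60.4
```

Request:
jog_arm(
  deltas="0 0 0.08 0;0 0 0 0;0 0 0 0",
)

```text
time_s: 8.3
ee_pos: [0.496, -0.1768, 0.1579]
tcp_rot: [-3.141, 0.001, -2.923]
force: [-3.8, 3.0, 19.8]
width: 0.296
finger_force: 61.8
```

Request:
jog_arm(
  deltas="0 0 -0.3 0;0 0 -0.8 0;0 0 -1 0;0 0 -1 0;0 0 -0.3 0",
)

```text
time_s: 8.8
ee_pos: [0.4972, -0.1779, 0.2424]
tcp_rot: [-3.138, 0.004, -2.923]
force: [0.9, -0.3, -1.6]
width: 0.3
finger_force: 59.1
```

Request:
jog_arm(
  deltas="0 0 0 0;-0.2 0.5 0 0;-0.4 0.9 0 0;-0.4 1 0 0;-0.4 1 0 0",
)

```text
time_s: 9.3
ee_pos: [0.5104, -0.0844, 0.2384]
tcp_rot: [3.139, -0.003, -2.923]
force: [0.7, 0.5, -1.1]
width: 0.295
finger_force: 59.1
```

Request:
jog_arm(
  deltas="-0.4 1 0 0;-0.4 1 0 0;-0.4 1 0 0;-0.4 1 0 0;-0.4 1 0 0",
)

```text
time_s: 9.8
ee_pos: [0.5318, 0.0487, 0.2384]
tcp_rot: [3.14, -0.004, -2.922]
force: [-0.2, -0.4, -1.1]
width: 0.296
finger_force: 59.1
```

Request:
jog_arm(
  deltas="-0.4 1 0 0;-0.4 1 0 0;-0.4 1 0 0;-0.4 1 0 0;-0.4 1 0 0",
)

```text
time_s: 10.3
ee_pos: [0.5532, 0.1813, 0.2381]
tcp_rot: [3.141, -0.004, -2.922]
force: [1.0, -0.4, -0.8]
width: 0.297
finger_force: 59.1
```

Request:
jog_arm(
  deltas="0 0 0 0;0 0 0 0",
)

```text
time_s: 10.5
ee_pos: [0.5533, 0.1803, 0.2385]
tcp_rot: [3.141, -0.004, -2.921]
force: [0.2, -0.3, -0.8]
width: 0.296
finger_force: 59.1
```

Run:
```python
from h import *
o=get_obs();print(o['time_s'],o['ee_pos'],o['tcp_rot'],o['force'])
R=lambda y:np.array([[np.cos(y),np.sin(y)],[np.sin(y),-np.cos(y)]])
print(R(o['tcp_rot'][2])@(np.array([.5555,.1928])-o['ee_pos'][:2])*1e3)
w=grab('wrist','w8');i=cv2.cvtColor(w['img'],cv2.COLOR_RGB2HSV)
m=cv2.inRange(i,(15,120,70),(38,255,255));m[:100]=0;m[225:]=0;m[:,:190]=0;m[:,320:]=0
c=max(cv2.findContours(m,0,1)[0],key=cv2.contourArea);e=cv2.fitEllipse(c);print(cv2.boundingRect(c),e,atz(w,*e[0],.088))
cv2.imwrite('pics/c8.png',cv2.resize(cv2.imread('pics/w8.png')[100:250,156:356],(800,600),interpolation=cv2.INTER_CUBIC))
```

```text
10.5 [0.55326741 0.1803012  0.2384808 ] [ 3.14148674 -0.00375776 -2.92061031] [ 0.1884693  -0.3465025  -0.79221677]
[-4.9178867  11.70550189]
(251, 166, 41, 41) ((271.2442321777344, 185.52976989746094), (34.918357849121094, 38.05075454711914), 146.40252685546875) [0.55487579 0.19536466 0.088     ]
```

View pics/c8.png

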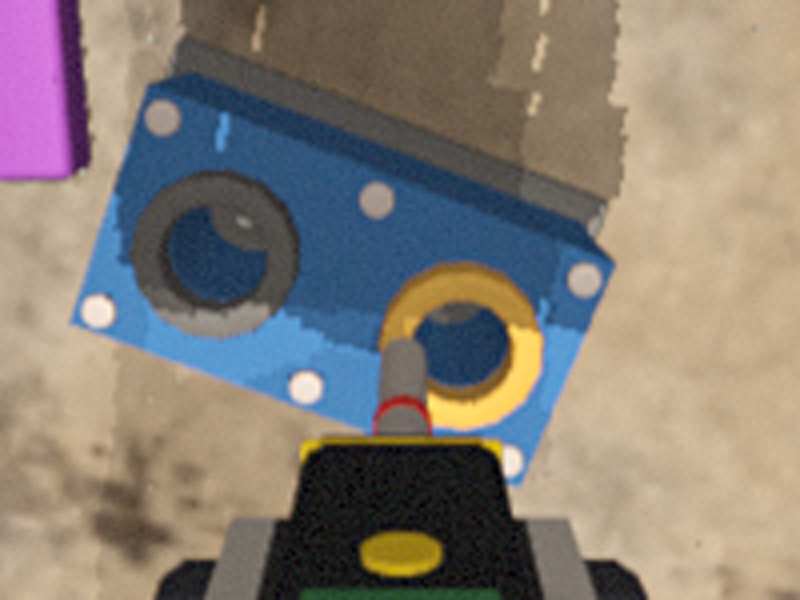

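Crop: the tip is at about (404,363) and the top opening of the brass bush is centred at about (461,350), so the tip still needs to shift right and slightly forward.

```bash
cat >> h.py <<'E'
from scipy.optimize import least_squares
def Rt(y): return np.array([[np.cos(y),np.sin(y)],[np.sin(y),-np.cos(y)]])
def rim(d,x0,r=.019,box=40,h=.014,show=0):
    """fit brass silhouette = hull of rim circle at .088 and base circle at .074"""
    hsv=cv2.cvtColor(d['img'],cv2.COLOR_RGB2HSV);m=cv2.inRange(hsv,(15,110,60),(38,255,255))
    u,v=proj(d,(*x0,.085)).astype(int);q=np.zeros_like(m);s=np.s_[max(v-box,0):v+box,max(u-box,0):u+box];q[s]=m[s]
    N,L,st,_=cv2.connectedComponentsWithStats(q);i=1+st[1:,4].argmax()
    H=cv2.convexHull(np.argwhere(L==i)[:,::-1].astype(np.int32));mask=cv2.fillConvexPoly(np.zeros((384*4,512*4),np.uint8),H*4+2,1)
    t=np.linspace(0,6.283,60);
    def sil(p):
        P=[proj(d,(p[0]+r*np.cos(a),p[1]+r*np.sin(a),z)) for z in(.088,.074) for a in t]
        return cv2.fillConvexPoly(np.zeros_like(mask),cv2.convexHull((np.array(P)*4+2).astype(np.int32)),1)
    from scipy.optimize import minimize
    f=lambda p:1-(sil(p)&mask).sum()/(sil(p)|mask).sum()
    o=minimize(f,x0,method='Nelder-Mead',options=dict(initial_simplex=[x0,np.add(x0,(.004,0)),np.add(x0,(0,.004))],xatol=1e-4,fatol=1e-4));return o.x,o.fun
E
python3 - <<'E'
from h import *
w=load('w8');y=-2.9206
tip=atz(w,256+1,190.75,.1255);b=atz(w,271.4,187.5,.088);print(tip,b,'move mm',Rt(y)@(b-tip)[:2]*1e3)
for f in('w2','w3','w4','w8'):print(f,rim(load(f),(.555,.193)))
# is tip occluding? offset from tcp
print('tip offs',Rt(y)@(tip[:2]-[.55327,.1803])*1e3)
E
```

```text
[0.55270061 0.18140379 0.1255    ] [0.55664928 0.1959313  0.088     ] move mm [-7.03704758 13.30866247]
w2 (array([0.5582459 , 0.19550815]), np.float64(0.14490255231528038))
w3 (array([0.55760645, 0.19449561]), np.float64(0.12633668058888003))
w4 (array([0.55779723, 0.19611159]), np.float64(0.12242534825783358))
w8 (array([0.55763721, 0.19556567]), np.float64(0.15120244862264975))
tip offs [0.3135984  1.20175297]
```

Request:
jog_arm(
  deltas="-0.15 0.26 0 0;-0.14 0.26 0 0;0 0 0.5 0;0 0 0.5 0;0 0 0 0",
)

```text
time_s: 11.05
ee_pos: [0.557, 0.1931, 0.2125]
tcp_rot: [3.141, -0.006, -2.923]
force: [-1.0, 0.8, -1.6]
width: 0.301
finger_force: 59.2
```

Request:
jog_arm(
  deltas="0 0 0 0;0 0 0 0",
)

```text
time_s: 11.25
ee_pos: [0.5592, 0.1935, 0.2153]
tcp_rot: [-3.142, 0.0, -2.923]
force: [0.1, -0.3, -1.4]
width: 0.299
finger_force: 59.2
```

Run:
```python
from h import *
o=get_obs();print(o['time_s'],o['ee_pos'],o['tcp_rot'],o['force'])
w=grab('wrist','w9');s=grab('scene','s9');d=grab('side','d9')
c=[]
for f,D,b,k in(('w9',w,35,8),('s9',s,16,15),('d9',d,16,15)):
    u,v=proj(D,(.557,.1957,.093)).round().astype(int);print(f,u-b,v-b,k,'b',proj(D,(.557,.1957,.088)))
    n=500 if f=='w9' else 290
    c.append(cv2.resize(cv2.imread(f'pics/{f}.png')[v-b:v+b,u-b:u+b],(n,n),interpolation=cv2.INTER_CUBIC));print(n/2/b)
r=np.vstack(c[1:]);c0=np.vstack([c[0],np.zeros((80,500,3),np.uint8)]);cv2.imwrite('pics/c9.png',np.hstack([c0,r]))
```

```text
11.25 [0.55916156 0.19348891 0.21534178] [-3.14154696e+00  1.84952664e-04 -2.92290602e+00] [ 0.05667847 -0.25786644 -1.36356772]
w9 224 151 8 b [258.65465241 184.19884525]
7.142857142857143
s9 178 130 15 b [194.17240409 147.29053883]
9.0625
d9 206 235 15 b [222.34361947 252.57054345]
9.0625
```

View pics/c9.png

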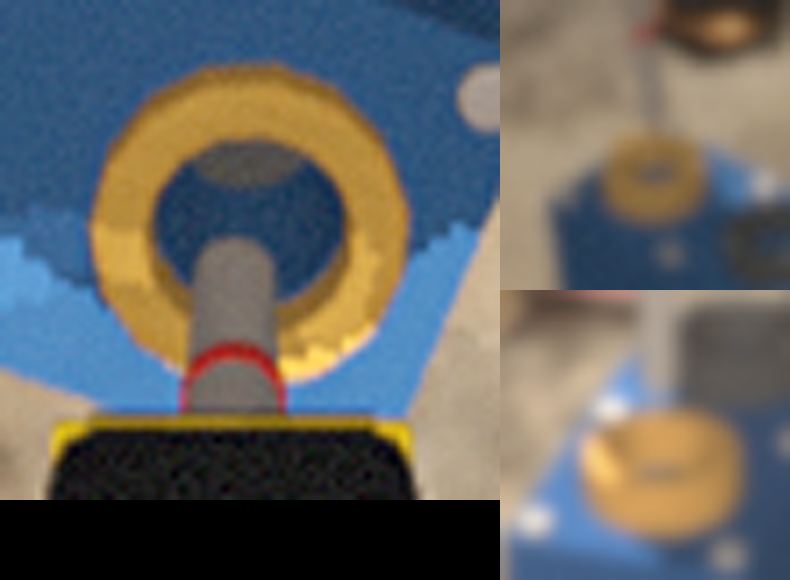

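The tip disc is at about (234,278) and the bush opening is centred at about (250,231) in the left panel. I'll compute the remaining shift with each at its own height.

Run:
```python
from h import *
w=load('w9');k=50/7;y=-2.9229
P=lambda x,yy,z:atz(w,224+x/k-.5+.5/k,151+yy/k-.5+.5/k,z)
tip=P(234,278,.1024);b=P(250,231,.088);print(tip,b,Rt(y)@(b-tip)[:2]*1e3)
print([ (Rt(y)@(P(*q,.088)-b)[:2]*1e3).round(1).tolist() for q in((150,231),(348,231),(250,137))])
print('rim fit',rim(w,(.557,.1957)))
print('side edges of tip',[P(x,278,.1024).round(4).tolist() for x in(193,275)])
# rod mid line at ring (front edge y=345, centre 345+~48?) z=.1474
m=P(234,392,.1474);print('ring',m, Rt(y)@(m-tip)[:2]*1e3)
```

```text
[0.5581159 0.1939239 0.1024   ] [0.5559319  0.19538824 0.088     ] [1.81428269 1.90328813]
[[0.0, -11.7], [-0.0, 11.5], [11.2, -0.0]]
rim fit (array([0.55682642, 0.19598487]), np.float64(0.12199357150774004))
side edges of tip [[0.5591, 0.1895, 0.1024], [0.5571, 0.1984, 0.1024]]
ring [0.55693426 0.19356133 0.1474    ] [ 1.23215493 -0.09756873]
```

Request:
jog_arm(
  deltas="0.06 0.08 0 0;0 0 0.4 0;0 0 0.6 0;0 0 0.6 0;0 0 0.4 0",
)

```text
time_s: 11.9
ee_pos: [0.5562, 0.1952, 0.1638]
tcp_rot: [3.141, -0.002, -2.922]
force: [-0.2, 0.4, -0.1]
width: 0.295
finger_force: 59.2
```

Request:
jog_arm(
  deltas="0 0 0.2 0;0 0 0 0;0 0 0 0;0 0 0 0",
)

```text
time_s: 12.3
ee_pos: [0.5576, 0.1954, 0.161]
tcp_rot: [-3.141, 0.002, -2.923]
force: [-0.3, -0.5, -1.2]
width: 0.298
finger_force: 59.2
```

Run:
```python
from h import *
o=get_obs();print(o['time_s'],o['ee_pos'],o['tcp_rot'],o['force'])
w=grab('wrist','w10');s=grab('scene','s10');d=grab('side','d10')
for D,n in((w,'w'),(s,'s'),(d,'d')):
    i=cv2.cvtColor(D['img'],cv2.COLOR_RGB2HSV)
    p=proj(D,(.5565,.1957,.088));u,v=p.round().astype(int)
    b=40 if n=='w' else 12
    m=cv2.inRange(i,(0,110,50),(6,255,255))|cv2.inRange(i,(174,110,50),(180,255,255));q=np.zeros_like(m);q[v-b:v+b,u-b:u+b]=m[v-b:v+b,u-b:u+b]
    ys,xs=np.nonzero(q);print(n,'mouth',p,'ring',len(xs),xs.mean() if len(xs) else 0,ys.mean() if len(xs) else 0,(xs.min(),xs.max(),ys.min(),ys.max()) if len(xs) else 0)
i=w['img'];u,v=proj(w,(.5565,.1957,.088)).round().astype(int);print(u,v)
h=cv2.cvtColor(i,cv2.COLOR_RGB2HSV)
T={0:'.'}
for y in range(v-26,v+40,2):
    print(y,''.join('Y' if 14<a[0]<38 and a[1]>110 else 'R' if (a[0]<7 or a[0]>173) and a[1]>110 else 'B' if 95<a[0]<125 and a[1]>110 else 'k' if a[2]<40 else '.' for a in h[y,u-30:u+30].astype(int)))
```

```text
12.3 [0.55761866 0.1953645  0.16099157] [-3.14147780e+00  1.53310654e-03 -2.92262348e+00] [-0.28882748 -0.52734993 -1.16200338]
w mouth [256.3206898 204.5767827] ring 50 256.3 202.0 (np.int64(249), np.int64(263), np.int64(199), np.int64(208))
s mouth [194.0811472  147.37476357] ring 0 0 0 0
d mouth [222.5719122  252.58751463] ring 2 223.5 251.0 (np.int64(223), np.int64(224), np.int64(251), np.int64(251))
256 205
179 BBBBBBBBBBBBB...YYYYYYYYYYYYYYYYYYYYYYYYYYYYY..BBBBBBBBBBBBB
181 BBBBBBBBBBB..YYYYYYYYYYYYYYYYYYYYYYYYYYYYYYYYYY..BBBBBBBBBBB
183 BBBBBBBBBB.YYYYYYYYYYYYYYYYYYYYYYYYYYYYYYYYYYYYYY..BBBBBBBBB
185 BBBBBBBB..YYYYYYYYYYYYYYYYYYYYYYYYYYYYYYYYYYYYYYYYYY.BBBBBBB
187 BBBBBBB.YYYYYYYYYYYYYYYYYYYYYYYYYYYYYYYYYYYYYYYYYYYYY.BBBBBB
189 BBBBBB.YYYYYYYYYYYYYYYYY.............YYYYYYYYYYYYYYYYY.BBBBB
191 BBBBB.YYYYYYYYYYYYYY..BB.............BBB.YYYYYYYYYYYYYY.BBBB
193 BBBBBYYYYYYYYYYYYY.BBBBB.............BBBBB.YYYYYYYYYYYY..BBB
195 BBBB.YYYYYYYYYYY.BBBBBBB..............BBBBBB.YYYYYYYYYYY.BBB
197 BBB.YYYYYYYYYYY.BBBBBBBB..............BBBBBBB.YYYYYYYYYYY.BB
199 BBB.YYYYYYYYYY.BBBBBBBBB....RR
[... 760 characters left out ...]
kkkkkkkkkkkkkkkk.kkkkkkkkkYkkkkYkkkkkkkkkkkkkBBBBB
225 BBBBkkkkkkkkkkkkkkkkkkkkkkkkkkkkkkkkkkkk.kkkkkkkkkkkkkkkkBBB
227 BBBBkkkkkkkkkkkkkkkkkkkkkkkkkkkkkkkkkkkkkk.kkkkkkkkkkkkkkBBB
229 BBBkkkkkkkkkkkkkkkkkkkkkkkkkkkkkkkkkkkkkkkkkkkkkkkkkkkkkkBB.
231 kkkkkkkkkkkkkkkkkkkkkkkkkkkkkkkkkkkkkkkkkkkkkkkkkkkkkkkkkkkk
233 kkkkkkkkkkkkkkkkkkkkkk.YYYYYYYYYYYYYYYkkkkkkkkkkkkkkkkkkkkk.
235 kkkkYkkkkkkkBkkkkkkk.YYYYYYYYYYYYYYYYYYY.kkkkkkkkkkkkkkkkkkk
237 .kkkkkkkkkkkkkkkkkk.YYYYYYYYYYYYYYYYYYYYYkkkkkkkkkkkkkkkkkkk
239 kkkkkkkkkkkkkkkkkkkkYYYYYYYYYYYYYYYYYYYYYkkkkkkkkkkkkkkkkkkk
241 kkkkkkkkkkkkkkkkkkkk.YYYYYYYYYYYYYYYYYYYYkkkkkkkkkkkkkkkkkkk
243 kkkkkkkkkkkkkkkkkkkkkkR.YYYYYYYYYYYYY.kkkkkkkkkkkkkkkkkkkkkk
```

The rod is centred in the opening: both are at column 256, and the row matches after allowing for height. About 5 mm is left to go.

Request:
jog_arm(
  deltas="0 0 0.1 0;0 0 0.1 0;0 0 0 0;0 0 0 0;0 0 0 0",
)

```text
time_s: 12.95
ee_pos: [0.5571, 0.1953, 0.1553]
tcp_rot: [3.142, 0.0, -2.923]
force: [-0.2, 0.4, -0.8]
width: 0.3
finger_force: 59.2
```

Request:
jog_arm(
  deltas="0 0 0 0;0 0 0 0;0 0 0 0;0 0 0 0;0 0 0 0",
)

```text
time_s: 13.45
ee_pos: [0.5571, 0.1953, 0.1553]
tcp_rot: [-3.142, 0.0, -2.923]
force: [-0.2, -0.0, -1.8]
width: 0.301
finger_force: 59.2
```

Run:
```python
from h import *
o=get_obs();print(o['time_s'],o['ee_pos'],o['tcp_rot'],o['force'],abs(o['joint_velocities']).max())
w=grab('wrist','w11')
h=cv2.cvtColor(w['img'],cv2.COLOR_RGB2HSV)
u,v=proj(w,(.5565,.1957,.088)).round().astype(int);print(u,v)
for y in range(v-22,v+8):
    print(y,''.join('Y' if 14<a[0]<38 and a[1]>110 else 'R' if (a[0]<7 or a[0]>173) and a[1]>110 else 'B' if 95<a[0]<125 and a[1]>110 else '.' for a in h[y,u-30:u+30].astype(int)))
# predicted ring for z candidates: front pixel of ring circle (upper edge of 2-D outline), tool x = toward camera
x=Rt(o['tcp_rot'][2])[0]
for z in(.086,.088,.090,.092):
    c=o['ee_pos'][:2]+x*.0009
    print(z,'front',proj(w,(*(c+x*.0045),z)),'mouth far edge',proj(w,(*(c+x*.012),.088)))
```

```text
13.45 [0.5571017  0.19527022 0.15533357] [-3.14158783e+00  5.03877652e-05 -2.92262125e+00] [-0.17318313 -0.04009928 -1.81695226] 0.001261887163834317
256 208
186 BBBBBBBBB..YYYYYYYYYYYYYYYYYYYYYYYYYYYYYYYYYYYYYYY..BBBBBBBB
187 BBBBBBBB..YYYYYYYYYYYYYYYYYYYYYYYYYYYYYYYYYYYYYYYYY..BBBBBBB
188 BBBBBBBB.YYYYYYYYYYYYYYYYYYYYYYYYYYYYYYYYYYYYYYYYYYY..BBBBBB
189 BBBBBBB.YYYYYYYYYYYYYYYYYYYYYYYYYYYYYYYYYYYYYYYYYYYYY.BBBBBB
190 BBBBBB.YYYYYYYYYYYYYYYYYYYYYYYYYYYYYYYYYYYYYYYYYYYYYY..BBBBB
191 BBBBBB.YYYYYYYYYYYYYYYYYYYYY......YYYYYYYYYYYYYYYYYYYY.BBBBB
192 BBBBB.YYYYYYYYYYYYYYYYY.............YYYYYYYYYYYYYYYYYY.BBBBB
193 BBBBB.YYYYYYYYYYYYYYY...................YYYYYYYYYYYYYYY.BBBB
194 BBBBB.YYYYYYYYYYYYYY..BB.............BB..YYYYYYYYYYYYYY.BBBB
195 BBBB.YYYYYYYYYYYYY..BBBB.............BBBB.YYYYYYYYYYYYYY.BBB
196 BBBB.YYYYYYYYYYYY..BBBBB..............BBBB.YYYYYYYYYYYYY.BBB
197 BBBB.YYYYYYYYYYYY.BBBBBB..............BBBBB.YYYYYYYYYYYY.BBB
198 BBB.YYYYYYYYYYYY.BBBBBBB..............BBBBBB.YYYYYYYYYYYY.BB
199 BBB.YYYYYYYYYYY.BBBBBBBB....RRRRRR....BBBBBBB.YYYYYYYYYYY.BB
200 BBB.YYYYYYYYYY.BBBBBBBBB..RR
[... 638 characters left out ...]
YYYYYYYYYYYYYYYYYYYYYYYYYYYYYYYYYYYYYYYYYY.B
211 BB.YYYYYYYYY.YY.YYY.YY......YYY..YYYYYY.Y..Y.YY.YYYYYYYYYY.B
212 BB.YYYYYYY............B.B................B....B....YYYYYYY.B
213 BB.YYYYY...........................................B.YYYYY.B
214 BBB.YYY...............................................YYYY.B
215 BBB.YYY..............................................B.YY..B
0.086 front [255.44897831 200.14582286] mouth far edge [255.4371204  189.97159198]
0.088 front [255.44771765 201.03768752] mouth far edge [255.4371204  189.97159198]
0.09 front [255.44643375 201.94598764] mouth far edge [255.4371204  189.97159198]
0.092 front [255.44512598 202.87118176] mouth far edge [255.4371204  189.97159198]
```

Request:
jog_arm(
  deltas="0 0 -0.03 0;0 0 0 0;0 0 0 0;0 0 0 0;0 0 0 0",
)

```text
time_s: 14.0
ee_pos: [0.5571, 0.1953, 0.1561]
tcp_rot: [3.142, 0.0, -2.923]
force: [0.2, -0.2, -0.7]
width: 0.3
finger_force: 59.2
```

```bash
python3 -c "
from h import *
o=get_obs();print(o['ee_pos'],o['force'],abs(o['joint_velocities']).max());print(job_done())"
```

```text
[0.557092   0.19529494 0.15607324] [ 0.16132023 -0.19860066 -0.74625198] 0.0015635634890681536
the job is handed in; nothing more can be done
None
```

I handed the job in at 14 s: the pad was pressed to its stop and released, and the probe is held still in the brass bush, centred within about 1 mm with the red ring level with the rim by arm height; the pink and purple look-alikes toppled early on, with the gripper well above them.

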